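# Clamp a ground shaft in the V-blocks for a roughness scan

### The job

Take the ground shaft from its wooden rest, lay it down gently in the pair of steel V-blocks so that it sits down in both, and slide it along the Vs until you feel its end bear on the blue end stop with a light push of about 5 newtons (12 would bend the stop). Then swing the clamp arm round by its red knob until the sprung white pad rides up and presses centrally on top of the shaft, the shaft still seated and against the stop, and let everything go. Do not force the shaft or clamp, and leave the bottle, ring gauge and gauge-block case where they are.

Things in the scene. Friction and masses are not known exactly. Their poses are not given: they have to be found in the camera images.
- shaft: Bright ground shaft, plain cylinder 30 mm in diameter and 140 mm long, about 0.4 to 0.7 kg, the two ends alike. Origin at the middle of its axis; its x axis runs along the shaft. It starts lying in the wooden rest with its axis 46 mm above the table. Gripped off-centre or pressed down in the Vs it drags, by 2 to 13 N, and the fingers hardly see the stop behind that.
- rest: Wooden rest, 150 x 64 mm base 10 mm thick with two notched 14 mm wide supports, 60 mm across and 42 mm high, centred 52 mm either side of its middle; between them the shaft is free to be gripped. Origin at the centre of its underside, x along the shaft. Does not move.
- fixture: Dark base plate 290 x 110 x 12 mm fixed to the table, with two steel 90-degree V-blocks, each 26 mm long, 60 mm across, 56 mm high, centred at x = -45 and +45 mm: a 64 mm gap between them leaves room for fingers. Origin at table height under the middle of the Vs, x along the Vs towards the end stop, z up. A seated shaft has its axis at y = 0, z = 60 mm.
- clamp_hinge (a point): Upright hinge axis of the clamp arm, on the grey post (22 mm thick, 34 mm at its foot) that stands on the fixture at its x = -115 mm, y = 0; this point is 98 mm above the table. Axes as the fixture's.
- end_stop: Blue rigid end stop, 34 mm wide, on the fixture beyond the Vs' +x end, locked in a different place each time (face 68 to 82 mm along x from the fixture's origin). Origin at the middle of its contact face, 60 mm above the table, on the seated shaft's axis line; its x points away from the shaft, so a shaft against it has its middle at x = -70 mm of this frame.
- clamp (a joint): Swing angle of the grey clamp arm, rad. 0 = arm over the line of the Vs, pointing from its post at the end stop, pad over fixture x = -45 mm; positive = counter-clockwise from above, to the fixture's +y side, where it starts (1.1 to 1.6). Can overrun to -0.35. Stiff: stays where left, about 1.5 N at the knob turns it. Bar 22 mm wide, 90 to 98 mm above the table.
- knob (a point): Red round knob standing on the clamp arm 70 mm from the hinge, 20 mm in diameter, from 98 to 132 mm above the table; this point is on its axis 120 mm above the table, the height to grip it from above.
- pad: White ball pad, 12 mm radius, under the arm straight below the knob; origin at its centre. Sprung downwards (pre-load 3.3 N, 1.1 N per mm, 9 mm upward travel). Free, it hangs 2.5 mm lower than a seated shaft's top: it meets the shaft's flank some 11 mm before centre and rides up it, then presses with about 6 N; this takes several newtons at the knob.
- cleaner: Amber bottle, 48 mm in diameter, 100 mm high, standing on the table; bystander. Origin at the centre of its underside.
- ring_gauge: Steel ring gauge, 64 mm outside diameter, 22 mm high, lying on the table; bystander. Origin at the centre of its underside.
- gauge_blocks: Wooden gauge-block case, 60 x 90 x 36 mm, on the table; bystander. Origin at the centre of its underside.
Things that resemble listed ones, but are neither listed nor needed, are in the scene too. Of the things like the shaft, leave any that is yellow; of the rest the smaller one is meant.

How it is judged:
By the outcome, as a careful person would: the job done as asked, in the order asked, and still so for the second after the job is handed in, with the robot touching nothing.
It also fails if it takes over 72 s, if anything falls off the work surface, if the arm or the gripper's body presses on something with over 40 N, if the wrist force passes 120 N, or if a joint passes its speed limit or range.

### The arm

A 6-joint arm with a two-finger parallel gripper is mounted at the origin on the work surface. World frame = base frame: x ahead of the robot, y to its left, z up, the work surface at z = 0. Lengths are in mm, angles in degrees, forces in N, time in s.
With the tool pointing down it reaches from about 300 to 850 mm from the base axis. Payload 4.2 kg.
Tool frame: the origin (TCP) lies midway between the tips of the shut fingers; the grasp point (between the pads) lies 19 mm behind it; z points along the fingers, y is the line along which they close (so a half turn about z gives the same grasp; the last joint's range is limited). The gripper opens to 91 mm and grips with 3 to 60 N. Pads are 32 mm wide; open, the fingers measure 118 mm over their backs; the gripper's body (76 mm by 178 mm) begins 60 mm behind the grasp point.
Start: joints at [-70.531, 18.312, 89.639, -0, 72.044, -1.146], TCP at [202.454, -538.197, 213.976] pointing down, gripper open.
Joint ranges: [-177.97, 177.97], [-48.28, 115.42], [12.27, 149.76], [-77.06, 257.06], [2.81, 150.46], [-146.56, 146.56]. Speed limits (degrees/s): [147.25, 147.25, 180, 180, 180, 180].

### API

Orientations are given as [roll, pitch, yaw] about the fixed x, y, z axes, in that order (R = Rz(yaw) Ry(pitch) Rx(roll)).
In Python, from workcell import env gives the robot as it stands.
- The arm moves only by the shell command python3 -m jog 'ROWS' [FORCE]. ROWS is a JSON object of lists of equal length, an entry for each row: "jaw": the finger opening in mm, from 0 to 91.2; "slide": the shift along the tool's x, y, z in units of 30 mm (1.0 is 30 mm), a list of three; "spin": the turn about the tool's z in units of 8 degrees (1.0 is 8 degrees). In form: {"jaw": [jaw, ...], "slide": [[dx, dy, dz], ...], "spin": [spin, ...]}. A call has 1 to 10 rows; each row shifts and turns the commanded pose from where the row before left it, along the tool's axes as they then stand; what a row does not reach is not made up. A row lasts 1/10 s, in which the tool goes at most 50 mm and 8.59 degrees, less where a joint would pass 70% of its speed; a pose out of reach is approached as far as the arm can. A call is refused whole if a number of a shift passes 1 or a number of a turn 1, either way. A call with a gripper value outside its range is refused whole. The fingers move at their own pace and stop on an object; FORCE is the grip in N (left out, the last holds). Time passes only in rows, so rows that do not move let the fingers close. It gives the time, the measured TCP pose, the force, the opening and the grip force at its end, in the units of the state.
- env.state(): the state, without advancing time (a new reading comes with each control period).
- env.grab_frame(name): name is "scene" or "top" or "wrist"; returns the picture (400x640x3 uint8, red, green, blue); there is no depth.
- env.camera_model(name): a dict with "fx", "fy", "cx", "cy" (pixels), "camera_from_world" (4x4, takes a point from world to camera coordinates). Camera axes: x right, y up, looking along -z (the intrinsics and any distortion apply to the point x, -y, -z); pixel columns grow to the right and rows downward; lengths in mm; the calibration is good to about 2 mm. A picture is of the moment at which its call begins: read the wrist's pose just before it. camera_model takes no time and is no camera call; for the wrist camera it gives the pose at the moment of the call.
- env.job_done(): hands the job in; it is judged then, once.
The state is a dict: "time_s": time; "qpos": joint angles; "qvel": joint speeds; "effort": joint torques, N m; "ee_pos": TCP position; "ee_rot": TCP orientation; "force": force on the tool from outside, world axes, zero at the start; "torque": the same for the moment, N m; "gripper_width": finger opening in mm; "gripper_force": force on a finger pad.
Only numpy, scipy, OpenCV 4.12 (cv2) and the standard library are available. Lean on these libraries where they do the work, as an engineer would, in place of code of your own. Each camera call takes 0.05 s, during which the arm holds its last target. There are 200 camera calls.

## Working session

There is one attempt and no reset: what is moved stays moved. The work goes in short steps, Python scripts to look and compute and a shell command to move; the robot and the scene stay as the last step left them, time stands still between calls to the robot, and variables do not carry over. Pictures are saved under pics/ and viewed, at most 10 in all, crops included, and the job is handed in when it is done.

```bash
mkdir -p pics; ls
python3 - <<'E'
from workcell import env
import cv2
for n in ("scene","top"):
    cv2.imwrite(f"pics/{n}0.png",env.grab_frame(n)[:,:,::-1])
    m=env.camera_model(n);print(n,{k:(v if not hasattr(v,'tolist') else v.tolist()) for k,v in m.items()})
print(env.state())
E
```

```text
pics
scene {'fx': 366.5582159679253, 'fy': 366.5582159679253, 'cx': 319.9062193801032, 'cy': 200.1055155692485, 'camera_from_world': [[-0.05480498552346374, 0.9984886662025773, -0.004098417593566665, 25.977434569125837], [-0.7741909773915594, -0.03990088650146499, 0.6316931611010995, 362.0627858381153], [0.6305749313818901, 0.037792892471938955, 0.7752076839088538, -1128.0214176036463], [0.0, 0.0, 0.0, 1.0]]}
top {'fx': 370.0410927045556, 'fy': 370.0410927045556, 'cx': 319.50177917221595, 'cy': 197.17332806015446, 'camera_from_world': [[0.006013277875890554, -0.9999806323210039, -0.0016048277391490923, 1.5981336733993843], [0.9940577233901152, 0.005803213855651079, 0.1086994262975047, -564.1610156936767], [-0.10868800788333735, -0.002248931264088631, 0.9940733671367122, -908.5825960552709], [0.0, 0.0, 0.0, 1.0]]}
{'time_s': 0.1, 'qpos': array([-7.05321303e+01,  1.83472320e+01,  8.97007837e+01, -1.04693473e-03,
        7.20439666e+01, -1.14820106e+00]), 'qvel': array([-0.06135057, -0.16581809, -0.19464602, -0.02312387,  0.01406915,
       -0.0439143 ]), 'effort': array([-2.81030043e-04, -4.13333094e+01, -2.32509005e+01,  7.27117667e-02,
        4.20955941e-02, -7.14430985e-05]), 'ee_pos': array([ 202.27872346, -537.74891709,  213.20257097]), 'ee_rot': array([-1.79908016e+02, -8.47968134e-04,  2.06163936e+01]), 'force': array([ 0.1032458 , -0.43576035,  0.40010688]), 'torque': array([-0.01998196, -0.02007704, -0.03761617]), 'gripper_force': 0.0, 'gripper_width': 91.00194616933612}
```

View pics/top0.png

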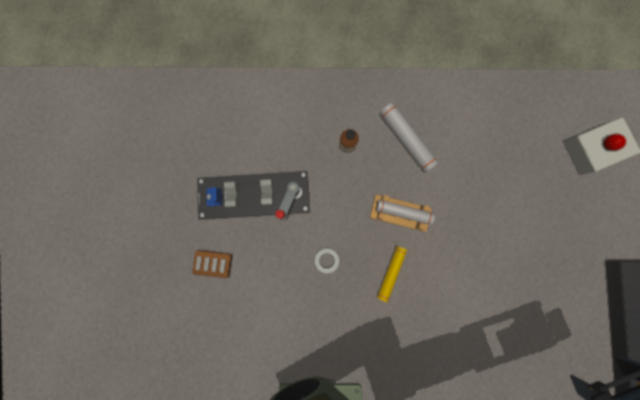

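View pics/scene0.png

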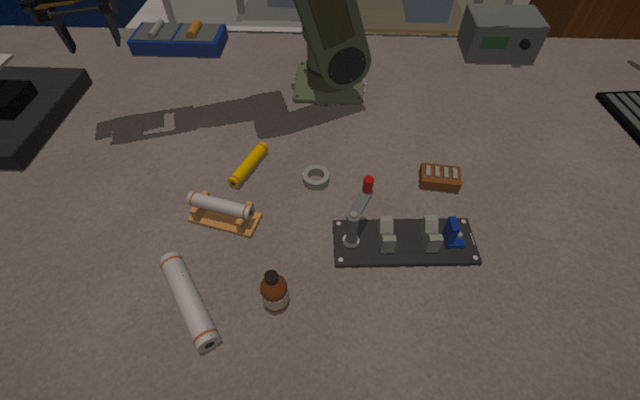

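The top view shows the shaft in its rest with ends near (379,207) and (433,217). The fixture corners are at about (200,181), (304,175), (306,210) and (201,215). The blue stop is at (213,197), the hinge post at (293,188) and the red knob at (281,214). The scene view agrees: the large white shaft and the yellow one are decoys, and the fixture's +x points to world +y.

```bash
cat > h.py <<'E'
import numpy as np, cv2
from workcell import env
from scipy.spatial.transform import Rotation as Ro
def p2w(m,u,v,z):
    T=np.array(m["camera_from_world"]);R=T[:3,:3];c=-R.T@T[:3,3]
    d=R.T@np.array([(u-m["cx"])/m["fx"],-(v-m["cy"])/m["fy"],-1]);return c+d*(z-c[2])/d[2]
def w2p(m,p):
    T=np.array(m["camera_from_world"]);q=T[:3,:3]@np.array(p,float)+T[:3,3]
    return np.array([m["cx"]+m["fx"]*q[0]/-q[2],m["cy"]-m["fy"]*q[1]/-q[2]])
def go(p,yaw=None):
    s=env.state();R=Ro.from_euler("xyz",s["ee_rot"],degrees=True).as_matrix()
    d=R.T@(np.array(p)-s["ee_pos"])/30
    t=0 if yaw is None else -((yaw-s["ee_rot"][2]+90)%180-90)/8
    print("pose",s["ee_pos"].round(1),s["ee_rot"].round(2),"t",s["time_s"],"q6",s["qpos"][5].round(1),"slide units",d.round(3),"spin units",round(t,3))
E
python3 - <<'E'
from h import *
m=env.camera_model("top")
for n,u,v,z in [("s1",379,207,46),("s2",433,217,46),("c1",200,181,12),("c2",304,175,12),("c3",306,210,12),("c4",201,215,12),("hinge",293,187,98),("knob",281,214,132),("stop",213,197,70),("ring",327,261,22),("bottle",349,136,100),("gb",212,264,36),("big",409,137,40)]:
    print(n,p2w(m,u,v,z).round(1))
go([460,-200,260],None)
w=env.camera_model("wrist");print(w)
E
```

```text
s1 [ 538.7 -143.3   46. ]
s2 [ 514.6 -277.    46. ]
c1 [606.7 316.3  12. ]
c2 [624.1  45.7  12. ]
c3 [532.7  39.6  12. ]
c4 [518.2 310.1  12. ]
hinge [580.6  67.6  98. ]
knob [514.4  91.2 132. ]
stop [558.8 264.   70. ]
ring [403.7 -14.9  22. ]
bottle [704.3 -64.9 100. ]
gb [395.5 270.1  36. ]
big [ 719.3 -223.1   40. ]
pose [ 202.3 -537.7  213.2] [-179.91   -0.     20.62] t 0.1 q6 -1.1 slide units [12.005 -7.515 -1.548] spin units 0
{'fx': 313.21850757597946, 'fy': 313.21850757597946, 'cx': 321.13192718346914, 'cy': 197.84336763995927, 'camera_from_world': array([[ 3.51640606e-01, -9.36133484e-01, -1.72765042e-03,
        -5.72875952e+02],
       [ 9.07343237e-01,  3.41279125e-01, -2.45472623e-01,
         2.70292222e+01],
       [ 2.30384753e-01,  8.47505699e-02,  9.69401984e-01,
        -3.90197125e+02],
       [ 0.00000000e+00,  0.00000000e+00,  0.00000000e+00,
         1.00000000e+00]])}
```

```bash
python3 -m jog '{"jaw":[91,91,91,91,91,91,91,91],"slide":[[0,0,0],[0,0,0],[0,0,0],[0,0,0],[0,0,0],[0,0,0],[0,0,0],[0,0,0]],"spin":[-0.925,-0.925,-0.925,-0.925,-0.925,-0.925,-0.925,-0.925]}'
python3 -m jog '{"jaw":[91,91,91,91,91,91,91],"slide":[[1,0.7,0],[1,0.7,0],[1,0.7,0],[1,0.7,0],[1,0.7,0],[1,0.7,0],[1,0.7,0]],"spin":[0,0,0,0,0,0,0]}'
python3 -m jog '{"jaw":[91,91,91,91,91,91,91,91],"slide":[[1,0.7,0],[1,0.7,0],[1,0.7,0],[1,0.7,0],[1,0.7,0],[0.67,0.32,0],[0,0,0],[0,0,0]],"spin":[0,0,0,0,0,0,0,0]}'
python3 - <<'E'
from h import *
import pickle
m=env.camera_model("wrist");f=env.grab_frame("wrist");pickle.dump((m,f),open("w1.pkl","wb"))
cv2.imwrite("pics/w1.png",f[:,:,::-1]);go([527,-210,230],80);print([w2p(m,p).round() for p in ([538.7,-143.3,46],[514.6,-277,46])])
E
```

```text
time_s: 0.9
ee_pos: [202.4, -537.9, 213.5]
ee_rot: [-180.0, -0.1, 80.1]
force: [0.7, -0.4, -0.4]
gripper_width: 91.3
gripper_force: 0.0
time_s: 1.6
ee_pos: [385.0, -356.2, 213.6]
ee_rot: [-180.0, -0.0, 79.8]
force: [0.7, -0.5, 0.2]
gripper_width: 90.7
gripper_force: 0.0
time_s: 2.4
ee_pos: [526.8, -210.2, 213.5]
ee_rot: [-179.9, 0.0, 79.9]
force: [-0.3, -0.3, -0.3]
gripper_width: 91.3
gripper_force: 0.0
pose [ 526.5 -210.7  213.6] [-1.7994e+02  3.0000e-02  7.9810e+01] t 2.45 q6 -12.8 slide units [ 0.027  0.011 -0.546] spin units -0.023
[array([322., 121.]), array([321., 242.])]
```

View pics/w1.png

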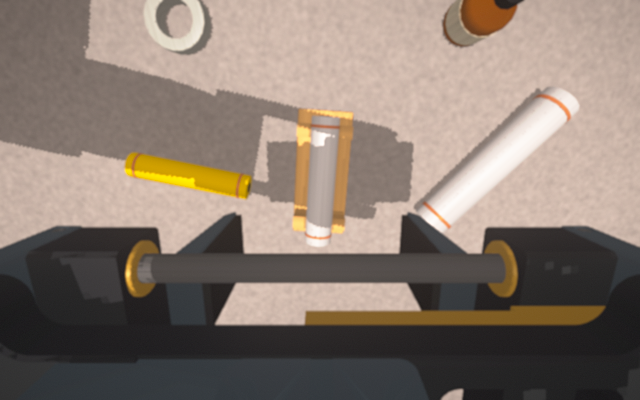

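The wrist view shows the target shaft from about (324,115) to (317,245), lying in the rest between the two notched supports. The fingers straddle it; the yellow shaft and the large one are to its left and right.

Run:
```python
import pickle,cv2
m,f=pickle.load(open("w1.pkl","rb"))
c=cv2.resize(f[100:260,270:380],None,fx=5,fy=3.7,interpolation=cv2.INTER_CUBIC)
cv2.imwrite("pics/w1c.png",c[:,:,::-1])
```

```text
(no output)
```

View pics/w1c.png

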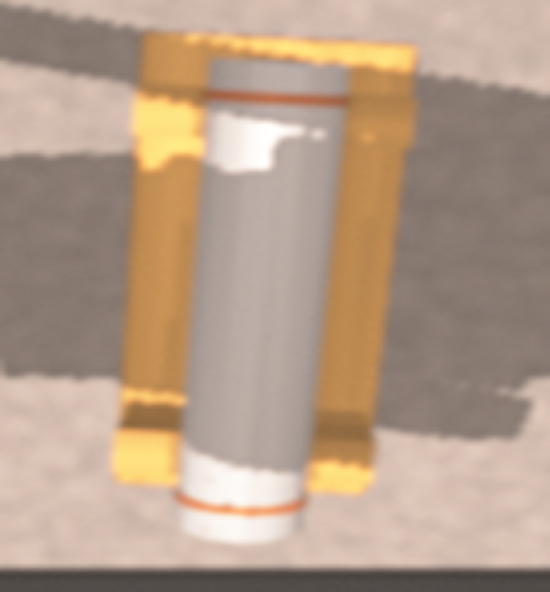

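The enlarged view puts the shaft's axis through (325.4,127), (321.7,181) and (318.3,236.5) in full-image pixels. Its end edges are at v = 115.4 and 246.2.

Run:
```python
from h import *
import pickle
m,f=pickle.load(open("w1.pkl","rb"))
P=[p2w(m,u,v,46)[:2] for u,v in((325.4,127),(321.7,181),(318.3,236.5))];print(np.round(P,1))
d=P[0]-P[2];d/=np.linalg.norm(d);yaw=np.degrees(np.arctan2(d[1],d[0]))
e=[p2w(m,u,v,61)[:2] for u,v in((326,115.4),(318,246.2))];print(np.round(e,1),np.linalg.norm(e[0]-e[1]))
c=np.mean(P,0);mid=np.mean(e,0);c=c+d*((mid-c)@d);print("c",c.round(1),"yaw",yaw.round(2))
go([c[0],c[1],27],yaw)
```

```text
[[ 541.6 -150.4]
 [ 527.6 -206.7]
 [ 512.3 -270. ]]
[[ 544.  -139. ]
 [ 511.1 -275.5]] 140.39222176073363
c [ 527.6 -207.2] yaw 76.24
pose [ 526.5 -210.7  213.6] [-1.7994e+02  3.0000e-02  7.9810e+01] t 2.45 q6 -12.8 slide units [0.125 0.021 6.22 ] spin units 0.446
```

```bash
python3 -m jog '{"jaw":[91,91,91,91,91,91,91,91],"slide":[[0.12,0.02,0.6],[0,0,1],[0,0,1],[0,0,1],[0,0,1],[0,0,1],[0,0,0.62],[0,0,0]],"spin":[0.45,0,0,0,0,0,0,0]}'
python3 -m jog '{"jaw":[30,30,28,28,28,28,28,28],"slide":[[0,0,0],[0,0,0],[0,0,0],[0,0,0],[0,0,0],[0,0,0],[0,0,0],[0,0,0]],"spin":[0,0,0,0,0,0,0,0]}' 30
python3 -c "
from h import *
s=env.state();print(s['force'],s['torque'],s['gripper_width']);go([527.6,-207.2,27],76.2)"
```

```text
time_s: 3.25
ee_pos: [525.5, -207.2, 24.9]
ee_rot: [-179.6, -0.0, 76.1]
force: [-0.7, 0.3, 0.5]
gripper_width: 91.1
gripper_force: 0.0
time_s: 4.05
ee_pos: [527.6, -206.7, 27.2]
ee_rot: [-179.9, -0.0, 76.2]
force: [-6.5, 1.3, 2.6]
gripper_width: 30.0
gripper_force: 2.4
[-6.52995556  1.32802049  2.5934925 ] [0.09757036 0.82924033 0.06393773] 30.035938292831474
pose [ 527.6 -206.7   27.2] [-179.89   -0.     76.23] t 4.05 q6 -8.8 slide units [-0.018  0.003  0.008] spin units 0.003
```

```bash
python3 -m jog '{"jaw":[20,20,20,20],"slide":[[0,0,0],[0,0,0],[0,0,0],[0,0,0]],"spin":[0,0,0,0]}' 30
python3 -m jog '{"jaw":[20,20,20,20],"slide":[[0,-0.03,0],[0,0,0],[0,0,0],[0,0,0]],"spin":[0,0,0,0]}' 30
```

```text
time_s: 4.45
ee_pos: [527.5, -206.6, 27.2]
ee_rot: [-179.9, -0.0, 76.2]
force: [-4.5, 0.9, 2.9]
gripper_width: 29.4
gripper_force: 30.0
time_s: 4.85
ee_pos: [527.5, -206.6, 27.3]
ee_rot: [-180.0, -0.0, 76.2]
force: [-2.3, 0.6, 0.6]
gripper_width: 29.6
gripper_force: 30.0
```

```bash
python3 -m jog '{"jaw":[20,20,20,20,20,20,20],"slide":[[0,0,-0.1],[0,0,-0.3],[0,0,-0.6],[0,0,-1],[0,0,-1],[0,0,-1],[0,0,-1]],"spin":[0,0,0,0,0,0,0]}' 30
python3 -m jog '{"jaw":[20,20,20,20,20,20,20,20,20,20],"slide":[[0.5,-0.25,-0.27],[1,-0.5,-0.27],[1,-0.5,-0.27],[1,-0.5,-0.27],[1,-0.5,-0.27],[1,-0.51,-0.27],[1,-0.51,-0.27],[1,-0.5,-0.27],[1,-0.5,-0.27],[1,-0.55,-0.27]],"spin":[0,0,0,0,0,0,0,0,0,0]}' 30
python3 -m jog '{"jaw":[20,20,20,20,20],"slide":[[0,0,0],[0,0,0],[0,0,0],[0,0,0],[0,0,0]],"spin":[-0.7,-0.7,-0.7,0,0]}' 30
python3 - <<'E'
from h import *
import pickle
s=env.state();print(s["force"],s["torque"])
m=env.camera_model("wrist");f=env.grab_frame("wrist");pickle.dump((m,f),open("w2.pkl","wb"))
cv2.imwrite("pics/w2.png",f[:,:,::-1]);go([455,105,260],93)
E
```

```text
time_s: 5.55
ee_pos: [527.6, -206.7, 178.7]
ee_rot: [180.0, 0.0, 76.2]
force: [0.8, 0.1, -5.0]
gripper_width: 29.2
gripper_force: 30.0
time_s: 6.55
ee_pos: [453.5, 106.3, 257.8]
ee_rot: [-179.9, 0.0, 76.2]
force: [1.0, -0.6, -4.8]
gripper_width: 29.5
gripper_force: 30.0
time_s: 7.05
ee_pos: [454.2, 104.8, 257.7]
ee_rot: [-179.9, -0.0, 92.9]
force: [-0.4, 0.1, -6.5]
gripper_width: 29.4
gripper_force: 30.0
[-0.41221752  0.07145293 -6.46024697] [-0.01799733 -0.01081788 -0.01279112]
pose [454.5 104.7 257.9] [-179.95   -0.     92.92] t 7.1 q6 8.6 slide units [ 0.008  0.019 -0.07 ] spin units -0.01
```

View pics/w2.png

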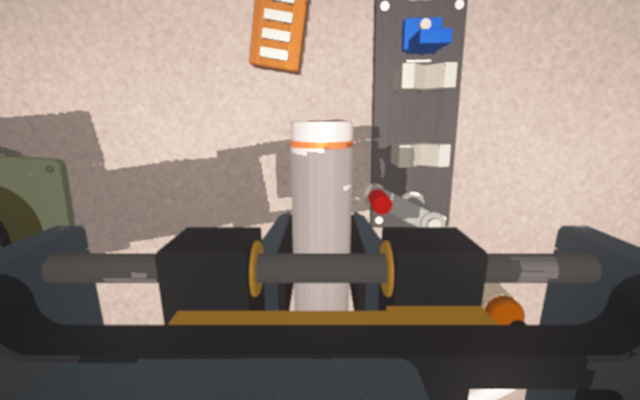

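The wrist view shows the held shaft in the middle. To its right is the fixture: blue stop near (427,37), V-blocks at (430,76) and (425,155), red knob at (381,202), hinge at (433,220) and plate screws at (385,6), (459,5) and (379,220).

Run:
```python
import pickle,cv2
m,f=pickle.load(open("w2.pkl","rb"))
c=cv2.resize(f[0:230,362:472],None,fx=7,fy=2.6,interpolation=cv2.INTER_CUBIC)
cv2.imwrite("pics/w2c.png",c[:,:,::-1])
```

```text
(no output)
```

View pics/w2c.png

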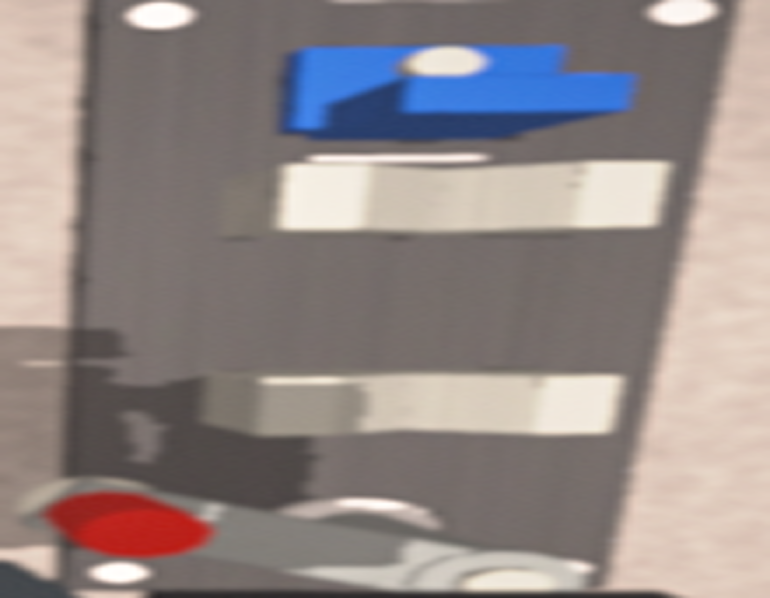

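In the enlarged crop the V-block top corners are at (283,163), (672,162), (664,230), (278,229) and at (262,377), (625,375), (618,433), (255,433). The knob's top is at (165,533), the hinge cap at (508,582) and the stop's upper front edge at y = 110.

Run:
```python
from h import *
import pickle
from scipy.optimize import least_squares
m,f=pickle.load(open("w2.pkl","rb"))
C=lambda x,y:np.array([362+x/7,y/2.6])
obs=[((58,30,56),C(283,163)),((58,-30,56),C(672,162)),((32,-30,56),C(664,230)),((32,30,56),C(278,229)),((-32,30,56),C(262,377)),((-32,-30,56),C(625,375)),((-58,-30,56),C(618,433)),((-58,30,56),C(255,433))]
def W(q,p):
    a=np.radians(q[2]);return [q[0]+np.cos(a)*p[0]-np.sin(a)*p[1],q[1]+np.sin(a)*p[0]+np.cos(a)*p[1],p[2]]
r=least_squares(lambda q:np.ravel([w2p(m,W(q,p))-o for p,o in obs]),[570,180,93]);q=r.x
print(q.round(2),r.fun.round(1))
a=np.radians(q[2]);R=np.array([[np.cos(a),np.sin(a)],[-np.sin(a),np.cos(a)]])
F=lambda u,z:(R@(p2w(m,*u,z)[:2]-q[:2])).round(1)
k=F(C(165,533),132);h=F(C(508,582),104);print("knob",k,"hinge",h,"ang",np.arctan2(k[1],k[0]+115),np.hypot(k[1],k[0]+115),"stop top edge z60..90",F(C(520,110),60),F(C(520,110),75),F(C(520,110),85),"w at z75",F(C(405,110),75)-F(C(635,110),75))
print("scr",F(C(160,15),12),F(C(682,11),12),F(C(120,572),12))
go([*W(q,(-8,0,0))[:2],90],q[2])
```

```text
[572.39 182.97  93.87] [ 1.1  0.5 -0.1 -0.2 -1.1 -1.5  0.7 -0.1  0.4  0.4 -0.3  0.3 -1.2 -0.1
  0.5  0.8]
knob [-83.2  60.2] hinge [-113.3    0.2] ang 1.0848134050509386 68.0828906554356 stop top edge z60..90 [77.7 -3.3] [74.5  1.8] [72.4  5.2] w at z75 [ 0.6 34. ]
scr [128.6  44.3] [128.7 -44.1] [-138.6   43.5]
pose [454.5 104.7 257.9] [-179.95   -0.     92.92] t 7.1 q6 8.6 slide units [2.137 4.068 5.593] spin units -0.118
```

```bash
python3 -m jog '{"jaw":[20,20,20,20,20,20,20],"slide":[[0.3,0.6,0],[0.5,0.9,0],[0.5,0.9,0],[0.5,0.9,0],[0.4,0.77,0],[0,0,0],[0,0,0]],"spin":[0,0,0,0,0,-0.12,0]}' 30
python3 -m jog '{"jaw":[20,20,20,20,20,20,20,20,20],"slide":[[0,0,0.5],[0,0,1],[0,0,1],[0,0,1],[0,0,1],[0,0,1],[0,0,0.5],[0,0,0],[0,0,0]],"spin":[0,0,0,0,0,0,0,0,0]}' 30
python3 - <<'E'
from h import *
go([*( 572.39-6*np.cos(np.radians(93.87)),182.97-6*np.sin(np.radians(93.87))),41.5],93.87)
F=[]
for n in("scene",):
    f=env.grab_frame(n);cv2.imwrite("pics/s1.png",cv2.resize(f[180:290,300:500],None,fx=4,fy=4,interpolation=cv2.INTER_CUBIC)[:,:,::-1])
E
```

```text
time_s: 7.8
ee_pos: [573.1, 176.8, 257.3]
ee_rot: [-179.9, 0.0, 93.9]
force: [-0.3, -1.2, -5.8]
gripper_width: 29.2
gripper_force: 30.0
time_s: 8.7
ee_pos: [573.4, 176.6, 79.1]
ee_rot: [180.0, -0.0, 93.9]
force: [0.9, 0.0, -4.8]
gripper_width: 29.5
gripper_force: 30.0
pose [573.4 176.6  79.1] [179.96  -0.    93.93] t 8.7 q6 12.1 slide units [ 0.013 -0.022  1.255] spin units 0.007
```

View pics/s1.png

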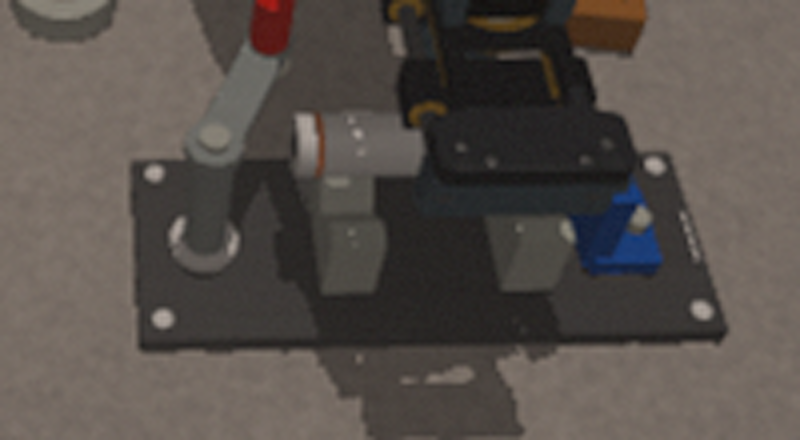

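The scene view shows the shaft above both V-blocks, clear of the post and the clamp arm at crop (300,140), with the blue stop ahead at (610,230).

```bash
python3 -m jog '{"jaw":[20,20,20,20,20],"slide":[[0,-0.02,0.4],[0,0,0.4],[0,0,0.2],[0,0,0.1],[0,0,0]],"spin":[0,0,0,0,0]}' 30
python3 -m jog '{"jaw":[20,20,20],"slide":[[0,0,0.03],[0,0,0.03],[0,0,0]],"spin":[0,0,0]}' 30
```

```text
time_s: 9.25
ee_pos: [572.5, 176.7, 44.6]
ee_rot: [-179.9, 0.0, 94.0]
force: [-0.9, 0.7, -5.8]
gripper_width: 29.7
gripper_force: 30.0
time_s: 9.55
ee_pos: [573.0, 176.9, 43.7]
ee_rot: [180.0, -0.0, 94.0]
force: [-0.1, 0.2, -6.0]
gripper_width: 29.2
gripper_force: 30.0
```

```bash
python3 -m jog '{"jaw":[20,20,20],"slide":[[0,0,0.03],[0,0,0],[0,0,0]],"spin":[0,0,0]}' 30
python3 -m jog '{"jaw":[20,20,20],"slide":[[0,0,0.03],[0,0,0],[0,0,0]],"spin":[0,0,0]}' 30
python3 -m jog '{"jaw":[20,20,20],"slide":[[0,0,0.02],[0,0,0],[0,0,0]],"spin":[0,0,0]}' 30
```

```text
time_s: 9.85
ee_pos: [572.8, 176.8, 42.7]
ee_rot: [180.0, 0.0, 94.0]
force: [0.1, -0.7, -6.3]
gripper_width: 29.4
gripper_force: 30.0
time_s: 10.15
ee_pos: [572.9, 176.9, 42.4]
ee_rot: [180.0, -0.0, 94.0]
force: [-1.6, -0.4, 1.2]
gripper_width: 29.3
gripper_force: 30.0
time_s: 10.45
ee_pos: [572.9, 176.8, 42.4]
ee_rot: [180.0, -0.0, 94.0]
force: [-4.4, -0.1, 6.3]
gripper_width: 29.1
gripper_force: 30.0
```

```bash
python3 -m jog '{"jaw":[20,20,20],"slide":[[0,-0.03,0],[0,0,0],[0,0,0]],"spin":[0,0,0]}' 30
python3 -m jog '{"jaw":[20,20,20],"slide":[[0,-0.01,0.01],[0,0,0],[0,0,0]],"spin":[0,0,0]}' 30;python3 -c "
from h import *
s=env.state();print(s['force'],s['torque'])"
```

```text
time_s: 10.75
ee_pos: [572.2, 176.9, 41.7]
ee_rot: [180.0, -0.0, 94.0]
force: [-2.3, -0.4, 4.7]
gripper_width: 29.5
gripper_force: 30.0
time_s: 11.05
ee_pos: [572.1, 176.9, 41.6]
ee_rot: [179.9, -0.0, 94.0]
force: [-2.7, -0.8, 5.8]
gripper_width: 29.4
gripper_force: 30.0
[-2.71810539 -0.78205949  5.81010295] [-0.06367671  0.21612938 -0.01876882]
```

```bash
python3 -m jog '{"jaw":[20,20,20],"slide":[[0,-0.02,0],[0,0,0],[0,0,0]],"spin":[0,0,0]}' 30
python3 -m jog '{"jaw":[20,20,20],"slide":[[0,-0.02,0],[0,0,0],[0,0,0]],"spin":[0,0,0]}' 30;python3 -c "
from h import *
s=env.state();print(s['force'],s['torque'])"
```

```text
time_s: 11.35
ee_pos: [571.8, 176.9, 41.3]
ee_rot: [179.9, -0.0, 94.0]
force: [-1.3, -0.3, 5.9]
gripper_width: 29.3
gripper_force: 30.0
time_s: 11.65
ee_pos: [571.8, 176.9, 41.3]
ee_rot: [179.8, -0.0, 94.0]
force: [1.9, 0.3, 4.1]
gripper_width: 29.2
gripper_force: 30.0
[1.86117841 0.25788386 4.0645763 ] [ 0.01399168 -0.59242748  0.125485  ]
```

```bash
python3 -m jog '{"jaw":[20,20,20],"slide":[[0,0.01,-0.015],[0,0,0],[0,0,0]],"spin":[0,0,0]}' 30
python3 -m jog '{"jaw":[34,36,38,40,40,40],"slide":[[0,0,0],[0,0,0],[0,0,0],[0,0,0],[0,0,0],[0,0,0]],"spin":[0,0,0,0,0,0]}' 10;python3 -c "
from h import *
s=env.state();print(s['force'],s['torque'])"
```

```text
time_s: 11.95
ee_pos: [571.8, 176.9, 41.3]
ee_rot: [179.9, -0.0, 94.0]
force: [4.5, 0.5, 1.4]
gripper_width: 29.5
gripper_force: 30.0
time_s: 12.55
ee_pos: [570.4, 176.6, 41.1]
ee_rot: [-180.0, 0.0, 94.0]
force: [-0.2, -1.7, 0.1]
gripper_width: 40.1
gripper_force: 0.0
[-0.19217656 -1.65626375  0.09372634] [ 0.00561558 -0.16445328 -0.02235099]
```

```bash
python3 -m jog '{"jaw":[40,40,40],"slide":[[0,0.046,0],[0,0,0],[0,0,0]],"spin":[0,0,0]}' 10
python3 -m jog '{"jaw":[30,28,26,25,25,25,25,25],"slide":[[0,0,0],[0,0,0],[0,0,0],[0,0,0],[0,0,0],[0,0,0],[0,0,0],[0,0,0]],"spin":[0,0,0,0,0,0,0,0]}' 10;python3 -c "
from h import *
s=env.state();print(s['force'],s['torque'])"
```

```text
time_s: 12.85
ee_pos: [572.2, 176.8, 41.3]
ee_rot: [-180.0, 0.0, 94.0]
force: [-0.2, -0.6, -0.2]
gripper_width: 40.1
gripper_force: 0.0
time_s: 13.65
ee_pos: [571.8, 176.7, 41.3]
ee_rot: [-180.0, 0.0, 94.0]
force: [-2.8, 0.3, 1.6]
gripper_width: 29.9
gripper_force: 10.0
[-2.80979553  0.3296333   1.57390709] [-0.01786401  0.28481286  0.03574031]
```

```bash
python3 -m jog '{"jaw":[25,25,25],"slide":[[0,-0.012,-0.005],[0,0,0],[0,0,0]],"spin":[0,0,0]}' 10
for i in 1 ; do python3 -m jog '{"jaw":[25,25],"slide":[[0.02,0,0],[0.02,0,0]],"spin":[0,0]}' 10|grep -E "pos|force"; python3 -m jog '{"jaw":[25,25],"slide":[[0.02,0,0],[0.02,0,0]],"spin":[0,0]}' 10|grep -E "pos|force";python3 -m jog '{"jaw":[25,25],"slide":[[0,0,0],[0,0,0]],"spin":[0,0]}' 10|grep -E "pos|force";done
```

```text
time_s: 13.95
ee_pos: [571.8, 176.7, 41.3]
ee_rot: [-180.0, 0.0, 94.0]
force: [-1.0, -0.0, -0.1]
gripper_width: 29.9
gripper_force: 10.0
ee_pos: [571.8, 176.8, 41.3]
force: [-0.5, -5.8, -0.3]
gripper_force: 10.0
ee_pos: [571.7, 178.4, 41.3]
force: [-1.4, -4.2, -0.5]
gripper_force: 10.0
ee_pos: [571.6, 179.0, 41.3]
force: [-0.1, -3.5, -0.9]
gripper_force: 10.0
```

```bash
python3 -m jog '{"jaw":[25,25,25],"slide":[[0,-0.003,-0.012],[0,0,0],[0,0,0]],"spin":[0,0,0]}' 10|grep -E "pos|force"
python3 -m jog '{"jaw":[25,25],"slide":[[0.02,0,0],[0.02,0,0]],"spin":[0,0]}' 10|grep -E "pos|force"; python3 -m jog '{"jaw":[25,25],"slide":[[0,0,0],[0,0,0]],"spin":[0,0]}' 10|grep -E "pos|force"
```

```text
ee_pos: [571.5, 179.9, 41.4]
force: [-0.5, 0.8, -5.4]
gripper_force: 10.0
ee_pos: [571.3, 180.6, 41.5]
force: [0.8, -0.5, -4.8]
gripper_force: 10.0
ee_pos: [571.2, 180.5, 41.7]
force: [1.3, -0.7, -6.0]
gripper_force: 10.0
```

```bash
python3 -m jog '{"jaw":[25,25],"slide":[[0.02,0,0],[0.02,0,0]],"spin":[0,0]}' 10|grep -E "pos|force"; python3 -m jog '{"jaw":[25,25],"slide":[[0.02,0,0],[0,0,0]],"spin":[0,0]}' 10|grep -E "pos|force"
python3 -m jog '{"jaw":[25,25],"slide":[[0.02,0,0],[0,0,0]],"spin":[0,0]}' 10|grep -E "pos|force"
python3 -m jog '{"jaw":[25,25],"slide":[[0.02,0,0],[0,0,0]],"spin":[0,0]}' 10|grep -E "pos|force"
```

```text
ee_pos: [571.2, 181.6, 41.7]
force: [0.7, 0.4, -6.2]
gripper_force: 10.0
ee_pos: [571.3, 182.2, 41.8]
force: [-0.2, 0.0, -4.7]
gripper_force: 10.0
ee_pos: [571.3, 182.8, 41.8]
force: [0.2, -0.4, -5.9]
gripper_force: 10.0
ee_pos: [571.2, 183.4, 41.8]
force: [-0.1, -1.2, -6.2]
gripper_force: 10.0
```

```bash
python3 -m jog '{"jaw":[25,25],"slide":[[0.02,0,0],[0,0,0]],"spin":[0,0]}' 10|grep -E "pos|force"
python3 -m jog '{"jaw":[25,25],"slide":[[0.015,0,0],[0,0,0]],"spin":[0,0]}' 10|grep -E "pos|force"
python3 -m jog '{"jaw":[25,25],"slide":[[0.015,0,0],[0,0,0]],"spin":[0,0]}' 10|grep -E "pos|force"
```

```text
ee_pos: [571.2, 184.0, 41.8]
force: [0.5, -0.4, -5.9]
gripper_force: 10.0
ee_pos: [571.2, 184.4, 41.8]
force: [-0.1, 0.5, -5.7]
gripper_force: 10.0
ee_pos: [571.1, 184.9, 41.8]
force: [0.3, 0.2, -5.5]
gripper_force: 10.0
```

```bash
python3 -m jog '{"jaw":[25,25],"slide":[[0.015,0,0],[0,0,0]],"spin":[0,0]}' 10|grep -E "pos|force"
python3 -m jog '{"jaw":[25,25],"slide":[[0.015,0,0],[0,0,0]],"spin":[0,0]}' 10|grep -E "pos|force"
```

```text
ee_pos: [571.1, 185.3, 41.8]
force: [0.3, -0.4, -5.4]
gripper_force: 10.0
ee_pos: [571.1, 185.8, 41.8]
force: [-0.2, -0.1, -5.6]
gripper_force: 10.0
```

```bash
python3 -m jog '{"jaw":[25,25],"slide":[[0.015,0,0],[0,0,0]],"spin":[0,0]}' 10|grep -E "pos|force"
python3 -m jog '{"jaw":[25,25],"slide":[[0.015,0,0],[0,0,0]],"spin":[0,0]}' 10|grep -E "pos|force"
python3 -m jog '{"jaw":[25,25],"slide":[[0.015,0,0],[0,0,0]],"spin":[0,0]}' 10|grep -E "pos|force"
```

```text
ee_pos: [571.0, 186.2, 41.7]
force: [0.1, 0.1, -4.8]
gripper_force: 10.0
ee_pos: [571.0, 186.7, 41.8]
force: [0.7, 0.1, -5.3]
gripper_force: 10.0
ee_pos: [571.0, 187.1, 41.8]
force: [0.0, 0.6, -7.1]
gripper_force: 10.0
```

```bash
python3 -m jog '{"jaw":[25,25],"slide":[[0.01,0,0],[0,0,0]],"spin":[0,0]}' 10|grep -E "pos|force"
python3 -m jog '{"jaw":[25,25],"slide":[[0.01,0,0],[0,0,0]],"spin":[0,0]}' 10|grep -E "pos|force"
```

```text
ee_pos: [570.9, 187.4, 41.8]
force: [0.0, 0.3, -6.4]
gripper_force: 10.0
ee_pos: [570.9, 187.7, 41.8]
force: [0.5, 0.6, -5.1]
gripper_force: 10.0
```

```bash
python3 -m jog '{"jaw":[25,25],"slide":[[0.015,0,0],[0,0,0]],"spin":[0,0]}' 10|grep -E "pos|force"
python3 -m jog '{"jaw":[25,25],"slide":[[0.015,0,0],[0,0,0]],"spin":[0,0]}' 10|grep -E "pos|force"
python3 -m jog '{"jaw":[25,25],"slide":[[0.015,0,0],[0,0,0]],"spin":[0,0]}' 10|grep -E "pos|force"
```

```text
ee_pos: [570.9, 188.2, 41.8]
force: [-0.5, -0.0, -5.6]
gripper_force: 10.0
ee_pos: [570.8, 188.6, 41.8]
force: [-0.2, -0.6, -5.8]
gripper_force: 10.0
ee_pos: [570.8, 188.8, 41.8]
force: [-0.3, -1.8, -5.2]
gripper_force: 10.0
```

Contact with the stop is starting, so I continue in small steps.

```bash
python3 -m jog '{"jaw":[25,25],"slide":[[0.01,0,0],[0,0,0]],"spin":[0,0]}' 10|grep -E "pos|force"
python3 -m jog '{"jaw":[25,25],"slide":[[0.007,0,0],[0,0,0]],"spin":[0,0]}' 10|grep -E "pos|force"
```

```text
ee_pos: [570.8, 188.9, 41.8]
force: [0.7, -3.4, -6.3]
gripper_force: 10.0
ee_pos: [570.8, 188.9, 41.8]
force: [0.1, -4.8, -5.5]
gripper_force: 10.0
```

```bash
python3 -m jog '{"jaw":[25,25,25,25],"slide":[[0,0,0.008],[0,0,0.008],[0,0,0.004],[0,0,0]],"spin":[0,0,0,0]}' 10|grep -E "pos|force"
python3 -m jog '{"jaw":[25,25],"slide":[[0.002,0,0],[0,0,0]],"spin":[0,0]}' 10|grep -E "pos|force"
```

```text
ee_pos: [570.9, 188.9, 41.5]
force: [-0.6, -5.3, -2.4]
gripper_force: 10.0
ee_pos: [570.9, 188.9, 41.5]
force: [-0.3, -5.8, -1.4]
gripper_force: 10.0
```

```bash
python3 -m jog '{"jaw":[25,25,25],"slide":[[0,0,0.006],[0,0,0.004],[0,0,0]],"spin":[0,0,0]}' 10|grep -E "pos|force"
python3 -m jog '{"jaw":[34,36,38,40,40,40],"slide":[[0,0,0],[0,0,0],[0,0,0],[0,0,0],[0,0,0],[0,0,0]],"spin":[0,0,0,0,0,0]}' 10|grep -E "pos|force|time"
```

```text
ee_pos: [570.9, 188.9, 41.5]
force: [0.1, -6.0, -1.3]
gripper_force: 10.0
time_s: 20.55
ee_pos: [570.8, 189.8, 40.9]
force: [0.5, -0.5, -0.5]
gripper_force: 0.0
```

```bash
python3 -m jog '{"jaw":[50,60,60,60,60,60],"slide":[[0,0,0],[0,0,-0.5],[0,0,-1],[0,0,-1],[0,0,-1],[0,0,-1]],"spin":[0,0,0,0,0,0]}' 10|grep -E "pos|force|time"
python3 - <<'E'
from h import *
import pickle
# is the shaft still there? wrist view
m=env.camera_model("wrist");f=env.grab_frame("wrist");pickle.dump((m,f),open("w3.pkl","wb"))
cv2.imwrite("pics/w3.png",f[:,:,::-1]);s=env.state()
a=np.radians(94.1);R=np.array([[np.cos(a),-np.sin(a)],[np.sin(a),np.cos(a)]])
O=np.array([570.85,188.9])-R@[6.1,0]
for th in (1.1,1.15):
    k=O+R@[-115+70*np.cos(th),70*np.sin(th)];print(th,k.round(1),w2p(m,[*k,132]).round(),w2p(m,[*k,98]).round());go([*k,160],94.1+np.degrees(th))
print("hinge",(O+R@[-115,0]).round(1),"end",(O+R@[-45,0]).round(1))
E
```

```text
time_s: 21.15
ee_pos: [570.6, 189.6, 177.1]
force: [0.4, -0.4, -0.4]
gripper_force: 0.0
1.1 [515.   95.3] [243. 327.] [252. 303.]
pose [573.5 190.5 182.7] [ 1.7944e+02 -1.3000e-01  9.3970e+01] t 21.2 q6 13.3 slide units [-3.03  -2.17   0.728] spin units -7.894
1.15 [513.7  92.1] [242. 331.] [251. 306.]
pose [573.5 190.5 182.7] [ 1.7944e+02 -1.3000e-01  9.3970e+01] t 21.2 q6 13.3 slide units [-3.136 -2.22   0.727] spin units -8.253
hinge [579.5  68.1] end [574.5 137.9]
```

View pics/w3.png

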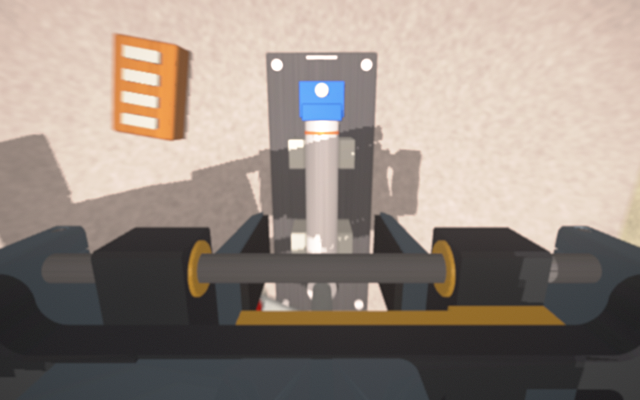

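The wrist view shows the shaft lying in both V-blocks with its end against the blue stop at about (321,120). The bystanders have not moved.

```bash
python3 -m jog '{"jaw":[60,60,60,60,60],"slide":[[-0.6,-0.44,0],[-0.8,-0.57,0],[-0.8,-0.57,0],[-0.8,-0.57,0],[0,0,0]],"spin":[0,0,0,0,0]}' 10|grep -E "pos|force|time"
python3 -m jog '{"jaw":[60,60,60,60,60,60,60,60,60,60],"slide":[[0,0,0],[0,0,0],[0,0,0],[0,0,0],[0,0,0],[0,0,0],[0,0,0],[0,0,0],[0,0,0],[0,0,0]],"spin":[-0.98,-0.98,-0.98,-0.98,-0.98,-0.98,-0.98,-0.98,0,0]}' 10|grep -E "pos|force|time"
python3 - <<'E'
from h import *
go([515,95.3,104],94.1+63)
m=env.camera_model("wrist");f=env.grab_frame("wrist")
red=(f[:,:,0]>110)&(f[:,:,1]<60)&(f[:,:,2]<60);v,u=np.nonzero(red);print(len(u),u.mean() if len(u) else 0,v.mean() if len(u) else 0,w2p(m,[515,95.3,132]))
E
```

```text
time_s: 21.7
ee_pos: [510.5, 93.0, 175.8]
force: [-0.5, 0.2, 0.8]
gripper_force: 0.0
time_s: 22.7
ee_pos: [513.0, 95.7, 175.8]
force: [0.8, 0.5, -0.4]
gripper_force: 0.0
pose [513.   95.7 175.8] [1.7999e+02 1.0000e-02 1.5654e+02] t 22.7 q6 -57.2 slide units [-0.068  0.013  2.393] spin units -0.07
714 320.2310924369748 214.9719887955182 [320.10621785 221.11674391]
```

```bash
python3 -m jog '{"jaw":[60,60,60,60,60,60],"slide":[[-0.04,0,0.6],[0,0,0.8],[0,0,0.6],[0,0,0.3],[0,0,0.06],[0,0,0]],"spin":[-0.07,0,0,0,0,0]}' 10|grep -E "pos|force|time"
python3 -m jog '{"jaw":[40,30,22,20,18,16,16,16],"slide":[[0,0,0],[0,0,0],[0,0,0],[0,0,0],[0,0,0],[0,0,0],[0,0,0],[0,0,0]],"spin":[0,0,0,0,0,0,0,0]}' 15
```

```text
time_s: 23.35
ee_pos: [514.2, 95.0, 105.4]
force: [-0.3, -0.3, -0.0]
gripper_force: 0.0
time_s: 24.15
ee_pos: [513.8, 94.9, 105.2]
ee_rot: [-180.0, 0.0, 157.3]
force: [0.2, -0.4, 1.6]
gripper_width: 19.4
gripper_force: 15.0
```

```bash
python3 -m jog '{"jaw":[16,16,16,16,16,16],"slide":[[-0.003,0.116,0],[-0.012,0.233,0],[-0.012,0.233,0],[-0.012,0.233,0],[-0.012,0.233,0],[0,0,0]],"spin":[0.358,0.716,0.716,0.716,0.716,0]}' 15
python3 - <<'E'
from h import *
p=env.state()["ee_pos"][:2]-[579.5,68.1];print(np.hypot(*p),np.degrees(np.arctan2(p[1],p[0]))-94.1)
E
```

```text
time_s: 24.75
ee_pos: [532.6, 120.9, 105.2]
ee_rot: [180.0, 0.0, 131.5]
force: [-0.5, 0.5, 3.0]
gripper_width: 19.3
gripper_force: 15.0
70.60998599376173 37.55662318657173
```

```bash
python3 -m jog '{"jaw":[16,16,16,16,16,16],"slide":[[-0.012,0.233,0],[-0.012,0.233,0],[-0.012,0.233,0],[-0.012,0.233,0],[0,0,0],[0,0,0]],"spin":[0.716,0.716,0.716,0.716,0,0]}' 15
python3 - <<'E'
from h import *
p=env.state()["ee_pos"][:2]-[579.5,68.1];print(np.hypot(*p),np.degrees(np.arctan2(p[1],p[0]))-94.1)
E
```

```text
time_s: 25.35
ee_pos: [556.4, 134.6, 105.3]
ee_rot: [179.9, -0.0, 108.7]
force: [0.3, 3.0, 0.8]
gripper_width: 19.6
gripper_force: 15.0
70.38214953086626 15.083702895139567
```

```bash
python3 -m jog '{"jaw":[16,16,16,16],"slide":[[-0.003,0.117,0],[-0.003,0.117,0],[-0.003,0.117,0],[0,0,0]],"spin":[0.358,0.358,0.358,0]}' 25|grep -E "pos|rot|force"
python3 -m jog '{"jaw":[16,16,16],"slide":[[-0.001,0.06,0],[-0.001,0.06,0],[0,0,0]],"spin":[0.18,0.18,0]}' 25|grep -E "pos|rot|force"
python3 - <<'E'
from h import *
p=env.state()["ee_pos"][:2]-[579.5,68.1];print(np.hypot(*p),np.degrees(np.arctan2(p[1],p[0]))-94.1)
E
```

```text
ee_pos: [566.0, 137.1, 105.3]
ee_rot: [180.0, -0.0, 100.1]
force: [-0.3, 4.9, 3.1]
gripper_force: 25.0
ee_pos: [569.7, 137.7, 105.3]
ee_rot: [180.0, -0.1, 97.1]
force: [-1.6, 4.8, 3.0]
gripper_force: 25.0
70.30714041155487 3.9314243732223844
```

```bash
python3 -m jog '{"jaw":[16,16,16,16],"slide":[[0.02,0.04,-0.005],[0,0.06,0],[0,0,0],[0,0,0]],"spin":[0.12,0.18,0,0]}' 25|grep -E "pos|rot|force"
python3 -m jog '{"jaw":[16,16,16,16],"slide":[[0,0.06,0],[0,0,0],[0,0,0],[0,0,0]],"spin":[0.1,0,0,0]}' 25|grep -E "pos|rot|force"
python3 - <<'E'
from h import *
p=env.state()["ee_pos"][:2]-[579.5,68.1];print(np.hypot(*p),np.degrees(np.arctan2(p[1],p[0]))-94.1)
E
```

```text
ee_pos: [573.0, 138.1, 105.3]
ee_rot: [180.0, 0.0, 94.7]
force: [-0.9, 4.4, 3.0]
gripper_force: 25.0
ee_pos: [574.6, 138.2, 105.3]
ee_rot: [180.0, 0.0, 93.9]
force: [-3.1, 3.0, 3.7]
gripper_force: 25.0
70.31366294331704 -0.09195113967263069
```

```bash
python3 -m jog '{"jaw":[16,16,16],"slide":[[0.01,-0.02,-0.01],[0,0,0],[0,0,0]],"spin":[0,0,0]}' 25|grep -E "pos|rot|force"
python3 -m jog '{"jaw":[24,30,36,40,50,60,60],"slide":[[0,0,0],[0,0,0],[0,0,0],[0,0,0],[0,0,0],[0,0,0],[0,0,0]],"spin":[0,0,0,0,0,0,0]}' 10|grep -E "pos|rot|force"
python3 -m jog '{"jaw":[60,60,60,60,60,60,60,60,60],"slide":[[0,0,-0.5],[0,0,-1],[0,0,-1],[0,0,-1],[-1,0,-0.5],[-1,0,0],[-1,0,0],[0,0,0],[0,0,0]],"spin":[0,0,0,0,0,0,0,0,0]}' 10
python3 - <<'E'
from h import *
import pickle
m=env.camera_model("wrist");f=env.grab_frame("wrist");pickle.dump((m,f),open("w4.pkl","wb"))
red=(f[:,:,0]>110)&(f[:,:,1]<60)&(f[:,:,2]<60);v,u=np.nonzero(red);print(len(u),u.mean(),v.mean(),w2p(m,[574.5,137.9,132]),w2p(m,[574.5,137.9,115]))
cv2.imwrite("pics/w4.png",cv2.resize(f[0:230,220:420],None,fx=4,fy=2.6,interpolation=cv2.INTER_CUBIC)[:,:,::-1])
E
```

```text
ee_pos: [574.5, 138.3, 105.3]
ee_rot: [179.9, 0.0, 93.9]
force: [0.7, 1.6, -0.2]
gripper_force: 25.0
ee_pos: [574.0, 138.5, 105.5]
ee_rot: [180.0, 0.0, 93.9]
force: [0.2, 1.1, 0.1]
gripper_force: 0.0
time_s: 28.75
ee_pos: [580.0, 48.5, 225.5]
ee_rot: [-180.0, -0.0, 93.8]
force: [0.4, -0.2, -0.3]
gripper_width: 60.2
gripper_force: 0.0
10 322.9 104.3 [321.67546878  93.78964673] [321.62313349  95.30806316]
```

View pics/w4.png

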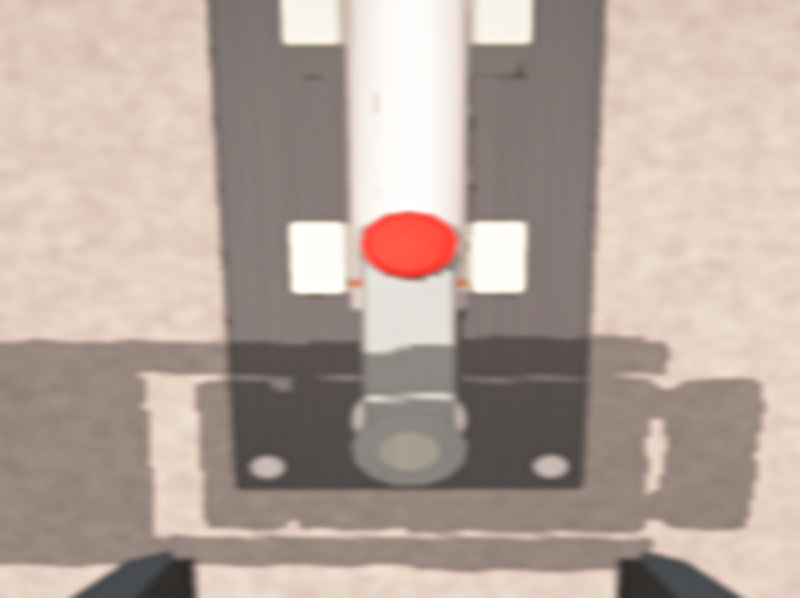

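The crop shows the red knob at (409,244), centred over the shaft (about x = 407) and midway between the V-block flats at 289 and 528. The pad is therefore on top and central. One last look is for the stop end.

```bash
python3 -m jog '{"jaw":[60,60,60,60,60,60,60,60],"slide":[[1,0,0],[1,0,0],[1,0,0],[1,0,0],[1,0,0],[0,0,0],[0,0,0],[0,0,0]],"spin":[0,0,0,0,0,0,0,0]}' 10|grep -E "pos|force"
python3 - <<'E'
from h import *
m=env.camera_model("wrist");f=env.grab_frame("wrist")
d=[w2p(m,[570.85+x*np.cos(np.radians(94.1)),188.9+x*np.sin(np.radians(94.1)),z]).round(1) for x,z in((70,75),(-70,75))];print(d)
u,v=d[0].astype(int);v0=max(v-60,0)
cv2.imwrite("pics/w5.png",cv2.resize(f[v0:v0+150,u-60:u+60],None,fx=5,fy=4,interpolation=cv2.INTER_CUBIC)[:,:,::-1]);print(u-60,v0)
E
```

```text
ee_pos: [569.7, 198.2, 225.4]
force: [0.3, -0.5, -0.4]
gripper_force: 0.0
[array([321.4, 128.4]), array([321.8, 257.3])]
261 68
```

View pics/w5.png

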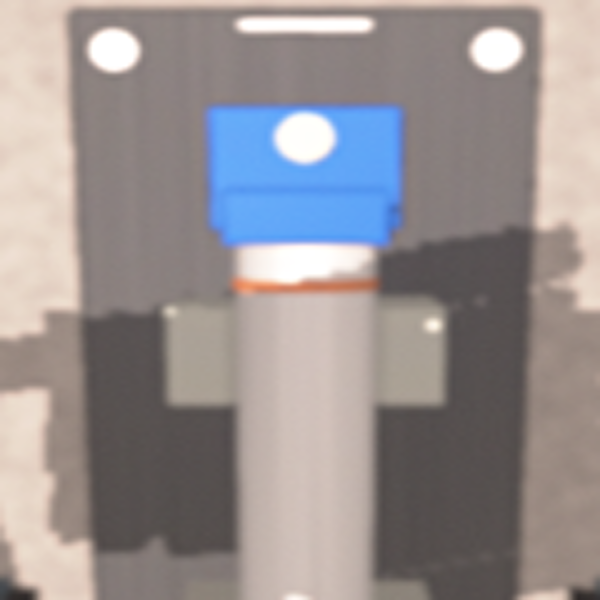

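The shaft's end meets the stop at crop y = 245, with no visible gap. I'll check numerically that the orange band has not moved since before clamping.

Run:
```python
from h import *
import pickle
def band(m,f):
    c=f[100:165,318:325].astype(float).mean(1);s=c[:,0]-c[:,2];i=s.argmax();k=slice(max(i-2,0),i+3)
    v=100+(np.arange(len(s))[k]*s[k]).sum()/s[k].sum();return s[i].round(),v.round(2),p2w(m,321.5,v,75).round(2)
def stop(m,f):
    c=f[60:160,318:325].astype(float).mean(1);s=np.diff(c[:,2]-c[:,0]);v=60.5+s.argmin();return v
m,f=pickle.load(open("w3.pkl","rb"));print(band(m,f),stop(m,f))
m=env.camera_model("wrist");f=env.grab_frame("wrist");print(band(m,f),stop(m,f));print(env.state()["force"])
```

```text
(np.float64(131.0), np.float64(132.93), array([566.88, 247.76,  75.  ])) 119.5
(np.float64(116.0), np.float64(139.14), array([566.84, 247.79,  75.  ])) 127.5
[-0.45763747 -0.16985666  0.21796593]
```

The band has moved by no more than 0.05 mm, so the shaft is still against the stop. I'm handing the job in.

```bash
python3 -c "
from workcell import env
print(env.job_done())"
```

```text
the job is handed in; nothing more can be done
None
```

I handed the job in at about 30 s: the shaft is seated in both Vs and against the stop (pushed on at about 5–6 N), the clamp pad is centred on top, everything is released, and the bystanders were left alone; the hand-in gave no verdict.

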